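# Close a quick-release vise on a loudspeaker case

### The job

Clamp the plywood loudspeaker case in the bench vise: press the quick-release lever down and, keeping it down, slide the front jaw up until the case is snug against the rear jaw, let the lever up, then turn the cross handle clockwise until the case is held firmly. Do it by feel: do not force the vise, do not crush the thin case or knock it over, and leave the other things on the table where they are.

Things in the scene. Friction and masses are not known exactly. Their poses are not given: they have to be found in the camera images.
- vise: Grey bench vise, fixed at any place and small yaw. Origin: on the table below the middle of the rear (fixed) jaw's clamping face. x runs along the screw from handle to rear jaw, y to the left seen from the handle, z up. Jaws 160 mm wide, 145 mm high. Two 18 mm guide bars (y = +-45 mm) and the screw (y = 0) lie 85 mm above the table; they come out behind the rear jaw as the front jaw closes.
- front_jaw (a joint): Travel of the front (moving) jaw, m, growing towards the rear jaw: the opening is 130 mm minus this, so the 50 mm case fills the jaws at 0.080. With the lever down it slides with about 4 N of friction (25 N per m/s more when fast); with the lever up the half-nut in the screw thread locks it.
- jaw_face (a point): Centre of the front jaw's clamping face, 115 mm above the table. The flat front of the jaw casting, which one can push on, is 34 mm nearer the handle (vise -x), 160 mm wide, from 20 to 145 mm above the table.
- release_lever (a joint): Quick-release lever, rad: 0 = up, 0.42 = hard down on its stop. Above about 0.22 the half-nut is clear of the screw thread and the jaw slides. A spring lifts the lever at once when it is let go; the half-nut then drops into the thread, pushing the jaw by up to 4 mm, or rests on a thread crest and drops in within half a turn of the handle.
- lever_pad (a point): Middle of the top of the lever's flat paddle (30 mm along x, 34 along y, 7 thick), 20 mm in front (vise -x) of the front jaw casting, 70 mm left of the screw, 130 mm above the table when up; moves with the jaw. It swings down about a bar along x, 51 mm nearer the screw, 116 mm high: 6 N to start, 12 N at the stop. The jaw is free after 12 mm of travel, the stop comes at 21 mm.
- handle_hub (a point): Centre of the handle's hub on the screw axis, 85 mm above the table, 82 mm in front (vise -x) of the front jaw casting's front face. The handle is a cross of four arms of 10 mm rod at right angles, in the plane across the screw; it moves with the front jaw.
- handle_ball (a point): Centre of one of the four black ball knobs (20 mm diameter) on the arm ends, 62 mm from the hub; the others stand at 90, 180 and 270 degrees from it about the screw axis.
- handle (a joint): Turn of handle and screw, rad, growing clockwise seen from the handle side (top ball goes right, vise -y), which tightens, 8 mm a turn. At 0 the arm of handle_ball points up. First up to 4 rad of slack at 0.03 N m; then, turned slowly, 0.006 N m and 0.018 rad more per newton of squeeze (100 N: 10 N square to the arm at a ball; a knock or fast turning adds). It stays where it is left.
- case_center (a point): Centre of the work, a thin-walled plywood loudspeaker case, 50 mm thick (along vise x), 110 mm wide, 75 mm high, 0.3 kg, with a round speaker and two brass terminals on top. It stands loose on the guide bars between the jaws, 5 to 25 mm off the rear jaw and a little askew; the closing jaws square it up.
- speaker_case: The same case; origin in the middle of its underside, 94 mm above the table as it stands on the bars, z up.
- front_liner: Wooden lining of the front jaw, 150 x 60 mm, 8 mm thick, origin at the middle of its clamping face. The case is held firmly from 60 N between lining and case; its walls crack above 160 N.
- rear_liner: The same lining on the rear jaw; origin 8 mm behind the middle of its clamping face.
- tape_roll: Bystander: roll of cream masking tape lying flat, 96 mm across, 24 mm high; origin at its underside.
- pliers: Bystander: black-handled pliers lying flat, 160 mm long; origin at its underside.
- screwdriver: Bystander: screwdriver with black handle lying flat, 170 mm long; origin at its underside.
- battery_holder: Bystander: black battery holder with a band of tape, 62 x 34 x 22 mm; origin at its underside.
- peg_switch: Bystander: home-made switch, a wooden clothes peg on a 95 x 45 mm plywood base; origin at its underside.
- parts_tray: Bystander: grey divided parts tray, 100 x 130 x 28 mm; origin at its underside.
- loose_speaker: Bystander: bare round loudspeaker, 58 mm across, 27 mm high, standing on its magnet; origin at its underside.

How it is judged:
By the outcome, as a careful person would: the job done as asked, in the order asked, and still so for the second after the job is handed in, with the robot touching nothing.
It also fails if it takes over 64 s, if anything falls off the work surface, if the arm or the gripper's body presses on something with over 40 N, if the wrist force passes 120 N, or if a joint passes its speed limit or range.

### The arm

A 7-joint arm with a two-finger parallel gripper is mounted at the origin on the work surface. World frame = base frame: x ahead of the robot, y to its left, z up, the work surface at z = 0. Lengths are in m, angles in rad, forces in N, time in s.
With the tool pointing down it reaches from about 0.4 to 0.85 m from the base axis. Payload 10.4 kg.
Tool frame: the origin (TCP) lies midway between the tips of the shut fingers; the grasp point (between the pads) lies 19 mm behind it (r.tcp_to_grasp is the z of the grasp point in the tool frame, in m); z points along the fingers, x is the direction in which the jaws open and shut, and the axes are right-handed (so a half turn about z gives the same grasp; the last joint's range is limited). The gripper opens to 87 mm and grips with 3 to 60 N. Pads are 19 mm wide; open, the fingers measure 117 mm over their backs; the gripper's body (75 mm by 190 mm) begins 51 mm behind the grasp point.
Start: joints at [-1.159, 0.332, -0.065, 1.46, 0.022, 1.35, -0.088], TCP at [0.263, 0.567, 0.223] pointing down, gripper open.
Joint ranges: [-2.6, 2.6], [-0.5, 2.12], [-1.47, 1.34], [0.16, 2.42], [-1.27, 4.41], [0.06, 2.06], [-2.6, 2.6]. Speed limits (rad/s): [2.22, 2.22, 2.79, 2.79, 3.14, 3.14, 3.14].

### API

Orientations are given as a unit quaternion [x, y, z, w].
In Python, from bench import r, camera, close_job gives the robot as it stands. The module is installed in compiled form; this text tells all that it offers.
- The arm moves only by the shell command python3 -m crank 'ROWS' [FORCE]. ROWS is JSON, a list of rows, each an object of numbers: "x", "y", "z": the shift along the tool's x, y, z scaled (see below); "ax", "ay", "az": the turn, a rotation vector about the tool's x, y, z scaled (see below); "claw": the closure, from -1 (fully open) to 1 (shut), so that 0 is half open. A call has exactly 5 rows; each row is the pose to reach, as a shift and turn from the pose commanded when the call began, along the tool's axes at that moment; what a row does not reach only later rows make up. The controller multiplies each number of a shift by 1 m and each number of a turn by 2 rad. A row lasts 1/12 s, in which the tool goes at most 41.7 mm and 7.16 degrees, less where a joint would pass 70% of its speed; a pose out of reach is approached as far as the arm can. A call with a number of a shift or a turn outside -1 to 1 is refused whole. A call with a gripper value outside its range is refused whole. The fingers move at their own pace and stop on an object; FORCE is the grip in N (left out, the last holds). Time passes only in rows, so rows that repeat a pose let the fingers close, or fill a call up. It gives the time, the measured TCP pose, the force and the opening at its end, in the units of the state.
- r.read_state(): the state, without advancing time (a new reading comes with each control period).
- camera(name): name is "scene" or "side" or "wrist"; returns a dict with "color" (384x512x3 uint8, blue, green, red), "fx", "fy", "cx", "cy" (pixels), "eye" and "orientation" of the camera in the world. Camera axes: x right, y down, z forward; pixel columns grow to the right and rows downward; lengths in m; the calibration is good to about 2 mm. A picture is of the moment at which its call begins. There is no depth.
- close_job(): hands the job in, once; it reports no verdict.
The state is a dict: "time": time; "joint_positions": joint angles; "joint_vel": joint speeds; "joint_torque": joint torques, N m; "ee_pos": TCP position; "eef_rot": TCP orientation; "ft_force": force on the tool from outside, world axes, zero at the start; "torque": the same for the moment, N m; "width": finger opening in m.
Only numpy, scipy, OpenCV 4.12 (cv2) and the standard library are available. Lean on these libraries where they do the work, as an engineer would, in place of code of your own. Each camera call takes 0.05 s, during which the arm holds its last target. There are 200 camera calls.

## Working session

There is one attempt and no reset: what is moved stays moved. The work goes in short steps, Python scripts to look and compute and a shell command to move; the robot and the scene stay as the last step left them, time stands still between calls to the robot, and variables do not carry over. Pictures are saved under pics/ and viewed, about 8 in all and at most 12, crops included, and the job is handed in when it is done.

```bash
mkdir -p pics; python3 - <<'E'
from bench import r,camera
import cv2
for n in("scene","side"):
    c=camera(n);cv2.imwrite(f"pics/{n}0.png",cv2.resize(c["color"],(800,600),interpolation=cv2.INTER_CUBIC));print(n,[c[k] for k in("fx","fy","cx","cy","eye","orientation")])
print(r.read_state(),r.tcp_to_grasp)
E
```

```text
scene [461.2437384713371, 461.2437384713371, 257.05329183235926, 177.97059081438135, array([1.38616396, 0.38690028, 0.68051542]), array([ 0.46191969,  0.75359184, -0.39275737, -0.25391177])]
side [445.64738925636937, 445.64738925636937, 256.5480593678204, 185.0902679120055, array([0.55436686, 0.82422371, 1.12367262]), array([-0.01788607,  0.94307444, -0.33174027,  0.01546218])]
{'time': 0.1, 'joint_positions': array([-1.15858   ,  0.33278925, -0.0647251 ,  1.46086658,  0.02161905,
        1.34989053, -0.08852463]), 'joint_vel': array([-9.48695205e-04, -8.27717228e-04, -9.68236980e-04, -3.26636052e-03,
        9.03002936e-04,  1.13639808e-03, -1.81681879e-05]), 'joint_torque': array([ 9.43316518e-04, -6.24544430e+01,  2.46202550e-02, -3.90717173e+01,
       -6.14419626e-02,  3.66727402e-02,  7.10610766e-05]), 'ee_pos': array([0.26312636, 0.56652884, 0.22184128]), 'eef_rot': array([ 8.42977666e-01,  5.37948194e-01, -5.10990989e-04,  3.66228188e-04]), 'ft_force': array([ 0.27678921, -0.32421444,  0.18091396]), 'torque': array([ 0.01414329,  0.03415597, -0.00084822]), 'width': 0.08705195885970414} -0.0187
```

View pics/scene0.png

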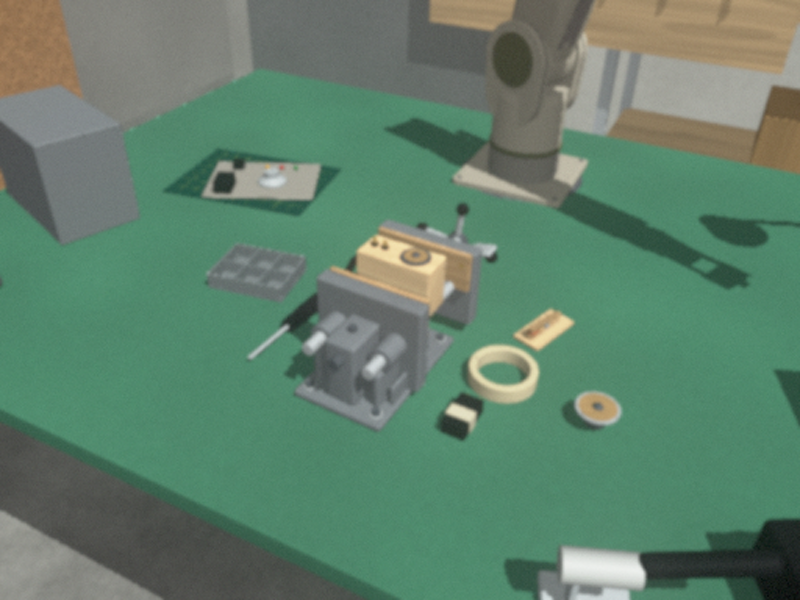

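View pics/side0.png

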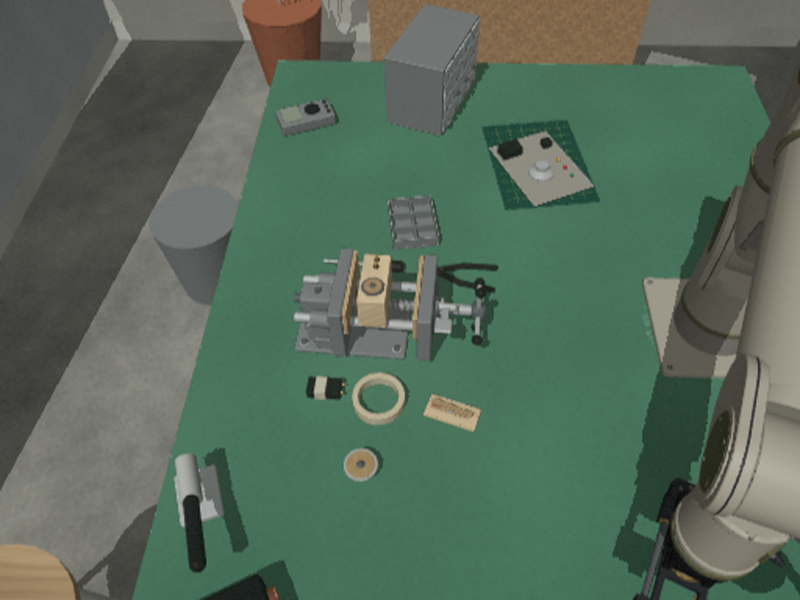

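The vise's handle faces the robot (side view px ~480,310) and its rear jaw faces away (px ~345,300). The lever is at about px 443,318. I'll enlarge both views to pick points.

```bash
python3 - <<'E'
import cv2,numpy as np
a=cv2.imread("pics/side0.png")[240:370,285:505];b=cv2.imread("pics/scene0.png")[195:430,290:510]
a=cv2.resize(a,None,fx=3.6,fy=3.6,interpolation=cv2.INTER_CUBIC);b=cv2.resize(b,None,fx=2.5,fy=2.5,interpolation=cv2.INTER_CUBIC)
cv2.imwrite("pics/a.png",a);cv2.imwrite("pics/b.png",b);print(a.shape,b.shape)
E
```

```text
(468, 792, 3) (588, 550, 3)
```

View pics/a.png

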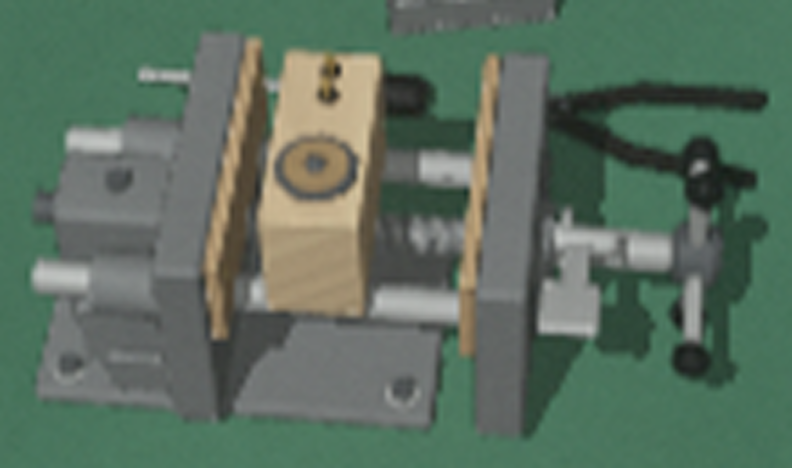

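View pics/b.png

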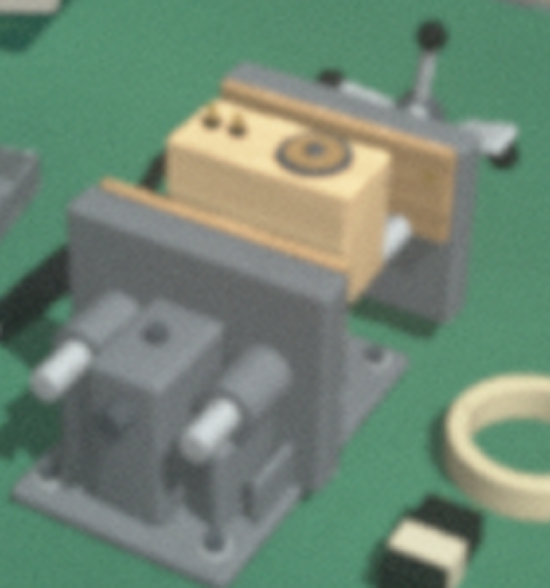

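Side crop: front jaw top edge (502–548, 57) to (478–523, 290), paddle about (569,304), hub (697,255), balls (702,155), (702,185) and (690,358). Scene crop: top ball (432,35), side balls (330,78) and (505,155).

```bash
cat > h.py <<'E'
import numpy as np
from scipy.spatial.transform import Rotation as R
def proj(c,P):
    q=(np.atleast_2d(P)-c["eye"])@R.from_quat(c["orientation"]).as_matrix()
    return np.c_[c["fx"]*q[:,0]/q[:,2]+c["cx"],c["fy"]*q[:,1]/q[:,2]+c["cy"]]
def vw(p,P):  # vise->world; p=x,y,yaw
    c,s=np.cos(p[2]),np.sin(p[2]);P=np.atleast_2d(P)
    return np.c_[p[0]+c*P[:,0]-s*P[:,1],p[1]+s*P[:,0]+c*P[:,1],P[:,2]]
def model(q,th):
    xf=-.130+q-.034;xh=xf-.082
    d={"FL":(xf,.08,.145),"FR":(xf,-.08,.145),"CL":(xf+.026,.08,.145),"CR":(xf+.026,-.08,.145),
    "pad":(xf-.02,.07,.13),"hub":(xh,0,.085),"RL":(.008,.08,.145),"RR":(.008,-.08,.145)}
    for i in range(4):
        a=th+i*np.pi/2; d[f"b{i}"]=(xh,-.062*np.sin(a),.085+.062*np.cos(a))
    return d
E
python3 - <<'E'
from h import *
from bench import camera
from scipy.optimize import least_squares
S=camera("side");C=camera("scene")
so={"FL":(523,290),"FR":(548,56),"CL":(478,288),"CR":(502,56),"pad":(569,304),"hub":(697,255),"RL":(203,278),"RR":(242,38),"b0":(702,155),"b1":(702,187),"b3":(690,358)}
co={"b0":(432,35),"b1":(330,78),"b3":(505,155),"CR":(228,82),"CL":(460,148),"RL":(345,272)}
so={k:(np.array(v)/3.6+(285,240))/1.5625 for k,v in so.items()}
co={k:(np.array(v)/2.5+(290,195))/1.5625 for k,v in co.items()}
def f(p,raw=0):
    m=model(p[3],p[4]);o=[]
    for c,ob in((S,so),(C,co)):
        for k,v in ob.items():
            e=proj(c,vw(p,m[k]))[0]-v;o.append(e)
            if raw:print(k,e.round(1))
    return np.ravel(o)
b=min((least_squares(f,[.6,.1,y,.02,t],loss="soft_l1") for t in(-.6,0,.6) for y in(0,)),key=lambda s:s.cost)
p=b.x;print(p,b.cost);f(p,1)
for k,v in model(p[3],p[4]).items():print(k,vw(p,v)[0].round(4))
E
```

```text
[ 0.69811989  0.02388736 -0.06364577  0.0103275  -0.10415492] 20.05557372449625
FL [0.6 1.8]
FR [ 0.6 -0.6]
CL [-0.9  1.4]
CR [-0.1 -1.3]
pad [-0.1  0.1]
hub [-0.3  0.1]
RL [-1.4 -0.6]
RR [ 0.5 -1.2]
b0 [0.2 6.5]
b1 [-0.3 -5.5]
b3 [-0.1  0.5]
b0 [-0.3 -0.5]
b1 [0.2 0.8]
b3 [-0.5 -0.8]
CR [-2.2 -2.4]
CL [1.1 0.2]
RL [ 1.1 -0.1]
FL [0.5498 0.1135 0.145 ]
FR [ 0.5397 -0.0462  0.145 ]
CL [0.5758 0.1118 0.145 ]
CR [ 0.5656 -0.0478  0.145 ]
pad [0.5293 0.1048 0.13  ]
hub [0.4629 0.0389 0.085 ]
RL [0.7112 0.1032 0.145 ]
RR [ 0.701  -0.0565  0.145 ]
b0 [0.4633 0.0453 0.1467]
b1 [ 0.459  -0.0227  0.0914]
b2 [0.4625 0.0324 0.0233]
b3 [0.4668 0.1004 0.0786]
```

```bash
cat >> h.py <<'E'
V=np.array([.69812,.02389,-.06365])
def tgt(P,extra=0):
    "print shift/turn to reach vise-frame TCP P, tool down, tool y along vise +-x"
    from bench import r
    s=r.read_state();R0=R.from_quat(s["eef_rot"]);w=vw(V,P)[0]
    best=None
    for k in(0,1):
        yw=V[2]+k*np.pi  # tool y = vise +x / -x
        y=np.array([np.cos(yw),np.sin(yw),0]);z=np.array([0,0,-1.]);x=np.cross(y,z)
        t=(R0.inv()*R.from_matrix(np.c_[x,y,z])).as_rotvec()
        if best is None or np.linalg.norm(t)<np.linalg.norm(best): best=t
    print("shift",(R0.inv().apply(w-s["ee_pos"])).round(4),"turn/2",(best/2).round(4),"deg",np.degrees(np.linalg.norm(best)).round(1))
def st():
    from bench import r
    s=r.read_state();c,q=np.cos(V[2]),np.sin(V[2]);M=np.array([[c,q,0],[-q,c,0],[0,0,1]])
    print("t",round(s["time"],2),"vise tcp mm",(1000*M@(s["ee_pos"]-[V[0],V[1],0])).round(1),"F",(M@s["ft_force"]).round(1),"tq",s["torque"].round(2),"j",s["joint_positions"].round(2),"w",round(s["width"],3))
E
python3 -c "
from h import *
st();tgt([-.182,.078,.20]);print(R.from_quat(__import__('bench').r.read_state()['eef_rot']).as_matrix().round(3))"
```

```text
t 0.2 vise tcp mm [-468.6  514.   222.1] F [ 0.5 -0.1  0.3] tq [-0.04  0.02  0.01] j [-1.16  0.33 -0.06  1.46  0.02  1.35 -0.09] w 0.087
shift [-0.3024  0.4252  0.0223] turn/2 [-1.000e-04  4.000e-04 -1.856e-01] deg 21.3
[[ 0.421  0.907 -0.   ]
 [ 0.907 -0.421 -0.001]
 [-0.001  0.    -1.   ]]
```

```bash
python3 -m crank '[{"x":-0.022,"y":0.032,"az":-0.037,"claw":1},{"x":-0.045,"y":0.064,"az":-0.074,"claw":1},{"x":-0.068,"y":0.096,"az":-0.111,"claw":1},{"x":-0.091,"y":0.128,"az":-0.149,"claw":1},{"x":-0.112,"y":0.158,"az":-0.1856,"claw":1}]' 20
python3 -c "
from h import *
st();tgt([-.182,.078,.20])"
```

```text
t 0.2 vise tcp mm [-468.6  514.   222.1] F [ 0.5 -0.1  0.3] tq [-0.04  0.02  0.01] j [-1.16  0.33 -0.06  1.46  0.02  1.35 -0.09] w 0.087
shift [-0.3024  0.4252  0.0223] turn/2 [-1.000e-04  4.000e-04 -1.856e-01] deg 21.3schema error: expected keys x, y, z, ax, ay, az, claw
```

All keys are required.

```bash
python3 -m crank '[{"x":-0.022,"y":0.032,"z":0,"ax":0,"ay":0,"az":-0.037,"claw":1},{"x":-0.045,"y":0.064,"z":0,"ax":0,"ay":0,"az":-0.074,"claw":1},{"x":-0.068,"y":0.096,"z":0,"ax":0,"ay":0,"az":-0.111,"claw":1},{"x":-0.091,"y":0.128,"z":0,"ax":0,"ay":0,"az":-0.149,"claw":1},{"x":-0.112,"y":0.158,"z":0,"ax":0,"ay":0,"az":-0.1856,"claw":1}]' 20
python3 -c "
from h import *
st();tgt([-.182,.078,.20])"
```

```text
time: 0.62
ee_pos: [0.3602, 0.3965, 0.2225]
eef_rot: [0.728, 0.685, 0.0, 0.0]
ft_force: [1.2, -0.2, 0.5]
width: 0.0619
t 0.62 vise tcp mm [-360.9  350.4  222.5] F [ 1.2 -0.1  0.5] tq [ 0.02 -0.07  0.01] j [-0.91  0.14 -0.01  1.7   0.    1.31  0.59] w 0.062
shift [-0.273   0.178   0.0225] turn/2 [0.     0.     0.0016] deg 0.2
```

```bash
python3 -m crank '[{"x":-0.03,"y":0.02,"z":0,"ax":0,"ay":0,"az":0,"claw":1},{"x":-0.062,"y":0.04,"z":0,"ax":0,"ay":0,"az":0,"claw":1},{"x":-0.094,"y":0.06,"z":0,"ax":0,"ay":0,"az":0,"claw":1},{"x":-0.125,"y":0.08,"z":0,"ax":0,"ay":0,"az":0,"claw":1},{"x":-0.155,"y":0.1,"z":0,"ax":0,"ay":0,"az":0,"claw":1}]' >/dev/null
python3 -m crank '[{"x":-0.03,"y":0.02,"z":0,"ax":0,"ay":0,"az":0,"claw":1},{"x":-0.06,"y":0.04,"z":0,"ax":0,"ay":0,"az":0,"claw":1},{"x":-0.09,"y":0.06,"z":0,"ax":0,"ay":0,"az":0,"claw":1},{"x":-0.11,"y":0.075,"z":0,"ax":0,"ay":0,"az":0,"claw":1},{"x":-0.11,"y":0.075,"z":0,"ax":0,"ay":0,"az":0,"claw":1}]' >/dev/null
python3 - <<'E'
from h import *
from bench import camera
import cv2
st();tgt([-.182,.078,.15])
c=camera("wrist");m=model(.0103,-.104);im=c["color"].copy()
for k in("FL","FR","pad","hub","b0"):
    u=proj(c,vw(V,m[k]))[0];print(k,u.round());cv2.circle(im,tuple(int(v) for v in u),3,(0,0,255),1)
cv2.imwrite("pics/w1.png",im)
E
```

```text
t 1.45 vise tcp mm [-184.3   81.7  222.6] F [0.2 0.3 0.8] tq [ 0.02  0.01 -0.07] j [-0.55  0.12  0.27  1.72 -0.03  1.3   1.22] w 0.002
shift [-0.0036  0.0022  0.0726] turn/2 [ 0.0006  0.0009 -0.0038] deg 0.5
FL [252. 233.]
FR [ 65. 235.]
pad [241. 206.]
hub [170. 131.]
b0 [156. 137.]
```

View pics/w1.png

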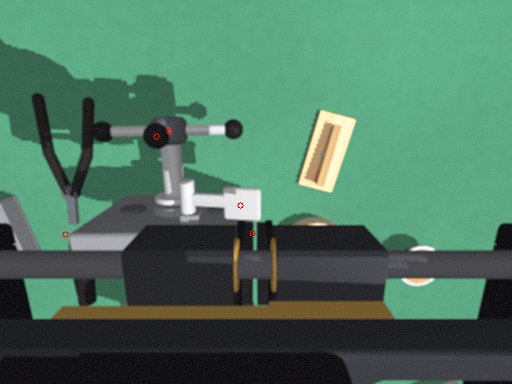

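The wrist view agrees with the fit: the pad is drawn on the paddle at (241,206), and the hub and top ball match too. Next I descend over the paddle.

```bash
python3 -m crank '[{"x":-0.004,"y":0.014,"z":0.02,"ax":0,"ay":0,"az":-0.0038,"claw":1},{"x":-0.004,"y":0.014,"z":0.045,"ax":0,"ay":0,"az":-0.0038,"claw":1},{"x":-0.004,"y":0.014,"z":0.07,"ax":0,"ay":0,"az":-0.0038,"claw":1},{"x":-0.004,"y":0.014,"z":0.082,"ax":0,"ay":0,"az":-0.0038,"claw":1},{"x":-0.004,"y":0.014,"z":0.082,"ax":0,"ay":0,"az":-0.0038,"claw":1}]' >/dev/null; python3 -c "
from h import *
st()"
python3 -m crank '[{"x":0,"y":0,"z":0.005,"ax":0,"ay":0,"az":0,"claw":1},{"x":0,"y":0,"z":0.01,"ax":0,"ay":0,"az":0,"claw":1},{"x":0,"y":0,"z":0.014,"ax":0,"ay":0,"az":0,"claw":1},{"x":0,"y":0,"z":0.018,"ax":0,"ay":0,"az":0,"claw":1},{"x":0,"y":0,"z":0.018,"ax":0,"ay":0,"az":0,"claw":1}]' >/dev/null; python3 -c "
from h import *
st()"
```

```text
t 1.92 vise tcp mm [-175.    84.   137.8] F [-0.1  0.7 -0.1] tq [ 0.08 -0.01 -0.06] j [-0.54  0.22  0.26  1.8  -0.06  1.14  1.26] w 0.001
t 2.33 vise tcp mm [-172.2   85.2  123.5] F [-0.1  4.8  5.4] tq [ 1.07  0.08 -0.03] j [-0.54  0.23  0.26  1.81 -0.07  1.1   1.27] w 0.0
```

```bash
python3 -m crank '[{"x":0,"y":0,"z":-0.008,"ax":0,"ay":0,"az":0,"claw":1},{"x":-0.006,"y":0.001,"z":-0.008,"ax":0,"ay":0,"az":0,"claw":1},{"x":-0.012,"y":0.001,"z":-0.008,"ax":0,"ay":0,"az":0,"claw":1},{"x":-0.012,"y":0.001,"z":-0.004,"ax":0,"ay":0,"az":0,"claw":1},{"x":-0.012,"y":0.001,"z":0,"ax":0,"ay":0,"az":0,"claw":1}]' >/dev/null; python3 -c "
from h import *
st()"
python3 -m crank '[{"x":0,"y":0,"z":0.002,"ax":0,"ay":0,"az":0,"claw":1},{"x":0,"y":0,"z":0.004,"ax":0,"ay":0,"az":0,"claw":1},{"x":0,"y":0,"z":0.006,"ax":0,"ay":0,"az":0,"claw":1},{"x":0,"y":0,"z":0.008,"ax":0,"ay":0,"az":0,"claw":1},{"x":0,"y":0,"z":0.008,"ax":0,"ay":0,"az":0,"claw":1}]' >/dev/null; python3 -c "
from h import *
st()"
```

```text
t 2.75 vise tcp mm [-171.2   70.6  123. ] F [ 0.  -0.1  7. ] tq [ 0.05 -0.12 -0.02] j [-0.52  0.23  0.27  1.82 -0.07  1.1   1.29] w 0.0
t 3.17 vise tcp mm [-171.1   71.1  115. ] F [-1.8 -0.6 10.6] tq [-0.17  0.24  0.02] j [-0.52  0.24  0.27  1.83 -0.07  1.08  1.29] w 0.0
```

```bash
python3 -m crank '[{"x":0,"y":0,"z":0.002,"ax":0,"ay":0,"az":0,"claw":1},{"x":0,"y":0.003,"z":0.003,"ax":0,"ay":0,"az":0,"claw":1},{"x":0,"y":0.006,"z":0.003,"ax":0,"ay":0,"az":0,"claw":1},{"x":0,"y":0.009,"z":0.003,"ax":0,"ay":0,"az":0,"claw":1},{"x":0,"y":0.012,"z":0.003,"ax":0,"ay":0,"az":0,"claw":1}]' >/dev/null; python3 -c "
from h import *
st()"
python3 -m crank '[{"x":0,"y":0.004,"z":0,"ax":0,"ay":0,"az":0,"claw":1},{"x":0,"y":0.008,"z":0,"ax":0,"ay":0,"az":0,"claw":1},{"x":0,"y":0.012,"z":0,"ax":0,"ay":0,"az":0,"claw":1},{"x":0,"y":0.016,"z":0,"ax":0,"ay":0,"az":0,"claw":1},{"x":0,"y":0.02,"z":0,"ax":0,"ay":0,"az":0,"claw":1}]' >/dev/null; python3 - <<'E'
from h import *
st()
from bench import camera
import cv2
c=camera("side");cv2.imwrite("pics/s2.png",cv2.resize(c["color"][150:240,175:330],None,fx=5,fy=5,interpolation=cv2.INTER_CUBIC))
E
```

```text
t 3.58 vise tcp mm [-161.8   71.6  111.4] F [-12.1   0.2  13.6] tq [ 0.17  2.5  -0.1 ] j [-0.51  0.27  0.27  1.8  -0.08  1.09  1.31] w 0.0
t 4.0 vise tcp mm [-141.9   71.7  111.3] F [-11.8  -0.3  14. ] tq [ 0.1   2.83 -0.07] j [-0.5   0.31  0.28  1.75 -0.09  1.1   1.33] w 0.0
```

View pics/s2.png

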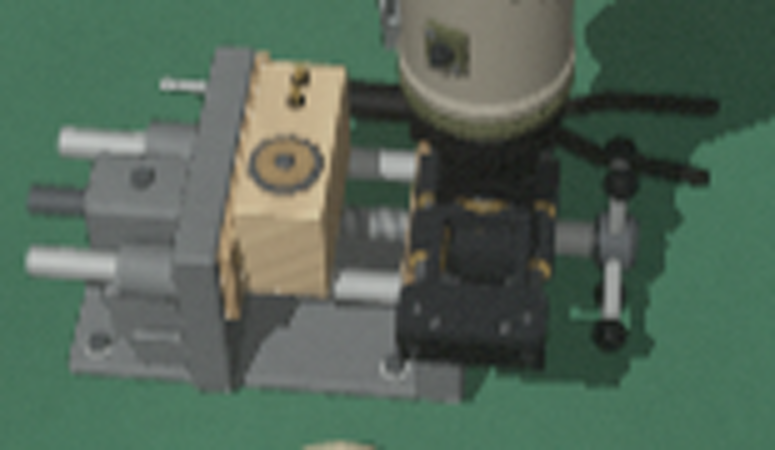

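The jaw is sliding with the lever down, the handle moves with it, and the case still stands. I'll carry on.

```bash
python3 -m crank '[{"x":0,"y":0.004,"z":0,"ax":0,"ay":0,"az":0,"claw":1},{"x":0,"y":0.008,"z":0,"ax":0,"ay":0,"az":0,"claw":1},{"x":0,"y":0.012,"z":0,"ax":0,"ay":0,"az":0,"claw":1},{"x":0,"y":0.016,"z":0,"ax":0,"ay":0,"az":0,"claw":1},{"x":0,"y":0.02,"z":0,"ax":0,"ay":0,"az":0,"claw":1}]' >/dev/null; python3 -c "
from h import *
st()"
python3 -m crank '[{"x":0,"y":0.002,"z":0,"ax":0,"ay":0,"az":0,"claw":1},{"x":0,"y":0.004,"z":0,"ax":0,"ay":0,"az":0,"claw":1},{"x":0,"y":0.006,"z":0,"ax":0,"ay":0,"az":0,"claw":1},{"x":0,"y":0.008,"z":0,"ax":0,"ay":0,"az":0,"claw":1},{"x":0,"y":0.01,"z":0,"ax":0,"ay":0,"az":0,"claw":1}]' >/dev/null; python3 -c "
from h import *
st()"
python3 -m crank '[{"x":0,"y":0.0015,"z":0,"ax":0,"ay":0,"az":0,"claw":1},{"x":0,"y":0.003,"z":0,"ax":0,"ay":0,"az":0,"claw":1},{"x":0,"y":0.0045,"z":0,"ax":0,"ay":0,"az":0,"claw":1},{"x":0,"y":0.006,"z":0,"ax":0,"ay":0,"az":0,"claw":1},{"x":0,"y":0.0075,"z":0,"ax":0,"ay":0,"az":0,"claw":1}]' >/dev/null; python3 -c "
from h import *
st()"
```

```text
t 4.47 vise tcp mm [-121.9   71.7  111.4] F [-13.   -0.3  14.9] tq [ 0.03  2.79 -0.09] j [-0.48  0.35  0.28  1.7  -0.11  1.11  1.34] w 0.0
t 4.88 vise tcp mm [-111.8   71.8  111.5] F [-13.2   0.1  13.4] tq [ 0.08  2.7  -0.13] j [-0.47  0.37  0.28  1.67 -0.11  1.12  1.35] w 0.001
t 5.3 vise tcp mm [-104.3   71.8  111.5] F [-12.5   0.4  12.9] tq [ 0.01  2.71 -0.1 ] j [-0.47  0.38  0.28  1.65 -0.12  1.12  1.36] w 0.0
```

```bash
python3 -m crank '[{"x":0,"y":0.001,"z":0,"ax":0,"ay":0,"az":0,"claw":1},{"x":0,"y":0.002,"z":0,"ax":0,"ay":0,"az":0,"claw":1},{"x":0,"y":0.003,"z":0,"ax":0,"ay":0,"az":0,"claw":1},{"x":0,"y":0.004,"z":0,"ax":0,"ay":0,"az":0,"claw":1},{"x":0,"y":0.005,"z":0,"ax":0,"ay":0,"az":0,"claw":1}]' >/dev/null; python3 -c "
from h import *
st()"
python3 -m crank '[{"x":0,"y":0.0005,"z":0,"ax":0,"ay":0,"az":0,"claw":1},{"x":0,"y":0.001,"z":0,"ax":0,"ay":0,"az":0,"claw":1},{"x":0,"y":0.0015,"z":0,"ax":0,"ay":0,"az":0,"claw":1},{"x":0,"y":0.002,"z":0,"ax":0,"ay":0,"az":0,"claw":1},{"x":0,"y":0.0025,"z":0,"ax":0,"ay":0,"az":0,"claw":1}]' >/dev/null; python3 - <<'E'
from h import *
st()
from bench import camera
import cv2
c=camera("side");cv2.imwrite("pics/s3.png",cv2.resize(c["color"][150:240,175:330],None,fx=5,fy=5,interpolation=cv2.INTER_CUBIC))
E
```

```text
t 5.72 vise tcp mm [-99.3  71.9 111.5] F [-11.5  -0.5  13.8] tq [ 0.06  2.55 -0.08] j [-0.47  0.39  0.28  1.64 -0.12  1.13  1.36] w 0.0
t 6.13 vise tcp mm [-97.9  71.9 111.5] F [-20.2  -1.2  20. ] tq [-0.07  4.3  -0.15] j [-0.46  0.4   0.28  1.63 -0.12  1.13  1.36] w 0.001
```

View pics/s3.png

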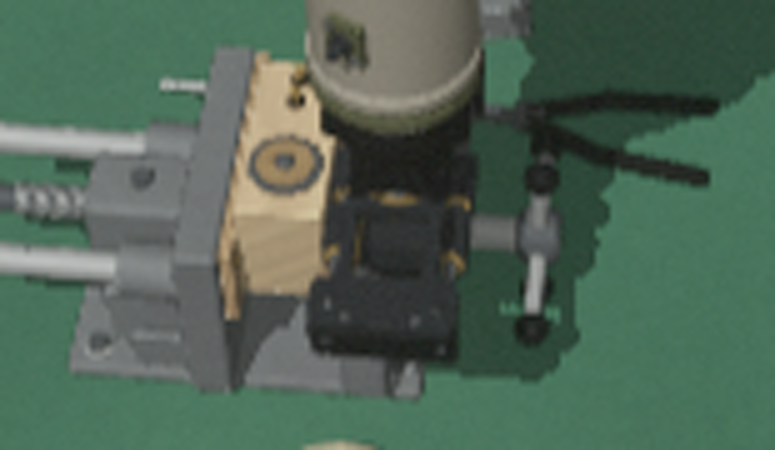

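```bash
python3 -m crank '[{"x":0,"y":0.0005,"z":0,"ax":0,"ay":0,"az":0,"claw":1},{"x":0,"y":0.001,"z":0,"ax":0,"ay":0,"az":0,"claw":1},{"x":0,"y":0.001,"z":0,"ax":0,"ay":0,"az":0,"claw":1},{"x":0,"y":0.001,"z":0,"ax":0,"ay":0,"az":0,"claw":1},{"x":0,"y":0.001,"z":0,"ax":0,"ay":0,"az":0,"claw":1}]' >/dev/null; python3 -c "
from h import *
st()"
```

```text
t 6.6 vise tcp mm [-97.9  71.9 111.4] F [-24.3  -2.   21.2] tq [-0.06  4.99 -0.18] j [-0.46  0.4   0.28  1.63 -0.12  1.14  1.36] w 0.0
```

Snug: the force rose from 12 to 24 N with no further travel. I let the lever up while still touching the jaw, then back off and look.

```bash
python3 -m crank '[{"x":0,"y":0,"z":-0.006,"ax":0,"ay":0,"az":0,"claw":1},{"x":0,"y":0,"z":-0.014,"ax":0,"ay":0,"az":0,"claw":1},{"x":0,"y":0,"z":-0.024,"ax":0,"ay":0,"az":0,"claw":1},{"x":0,"y":-0.008,"z":-0.026,"ax":0,"ay":0,"az":0,"claw":1},{"x":0,"y":-0.01,"z":-0.026,"ax":0,"ay":0,"az":0,"claw":1}]' >/dev/null; python3 -c "
from h import *
st()"
python3 -m crank '[{"x":0,"y":0,"z":-0.025,"ax":0,"ay":0,"az":0,"claw":1},{"x":0.01,"y":-0.02,"z":-0.05,"ax":0,"ay":0,"az":0,"claw":1},{"x":0.01,"y":-0.05,"z":-0.05,"ax":0,"ay":0,"az":0,"claw":1},{"x":0.01,"y":-0.09,"z":-0.05,"ax":0,"ay":0,"az":0,"claw":1},{"x":0.01,"y":-0.1,"z":-0.05,"ax":0,"ay":0,"az":0,"claw":1}]' >/dev/null; python3 - <<'E'
from h import *
st()
from bench import camera
import cv2
c=camera("side");a=cv2.resize(c["color"][150:240,175:330],None,fx=5,fy=5,interpolation=cv2.INTER_CUBIC)
c=camera("scene");b=cv2.resize(c["color"][125:275,185:335],None,fx=4,fy=4,interpolation=cv2.INTER_CUBIC)
# scene crop in raw: cols185-335, rows125-275 x4
o=np.zeros((600,800,3),np.uint8);o[:360,:620]=cv2.resize(a,(620,360));
b2=c["color"][125:195,240:340];o[360:,:343]=cv2.resize(b2,(343,240),interpolation=cv2.INTER_CUBIC)
cv2.imwrite("pics/s4.png",o)
E
```

```text
t 7.02 vise tcp mm [-104.5   71.6  137.3] F [ 1.2 -0.2  0.8] tq [ 0.03  0.01 -0.  ] j [-0.47  0.36  0.29  1.63 -0.11  1.17  1.35] w 0.0
t 7.43 vise tcp mm [-208.3   81.3  186.6] F [ 0.4 -0.7 -2.1] tq [0.1  0.   0.05] j [-0.57  0.1   0.26  1.82 -0.03  1.23  1.22] w 0.001
```

View pics/s4.png

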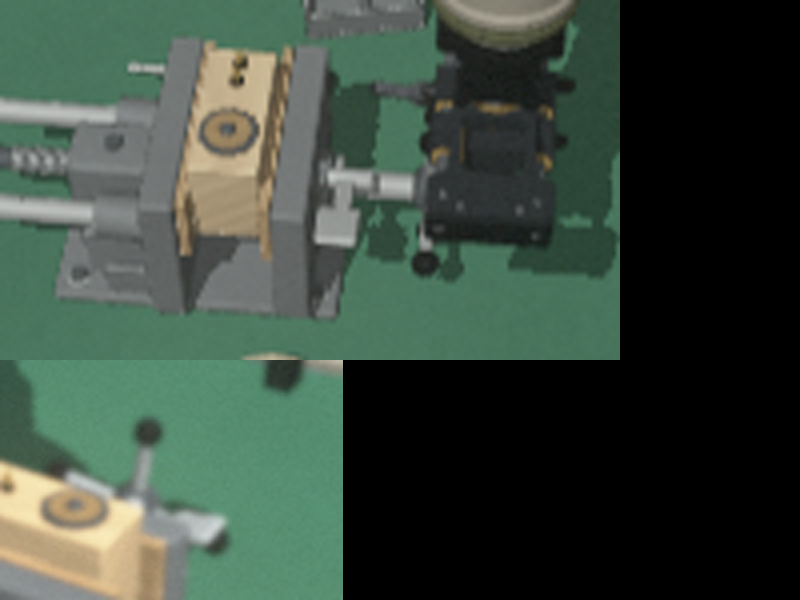

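The case stands squarely between the linings and the lever is up (paddle at 338,220). I refit the jaw travel and the handle angle.

```bash
cat > f.py <<'E'
from h import *
from bench import camera
from scipy.optimize import least_squares
def fit(so,co,x0):
    S=camera("side");C=camera("scene")
    def f(p):
        m=model(*p);return np.ravel([proj(c,vw(V,m[k]))[0]-v for c,o in((S,so),(C,co)) for k,v in o.items()])
    b=least_squares(f,x0,loss="soft_l1");print("q,th",b.x.round(4),f(b.x).round(1));return b.x
E
python3 - <<'E'
from f import *
p=fit({"FR":(257,161),"pad":(259.5,205),"b3":(281.2,215.5)},{"b0":(283.1,146),"b3":(302.1,177.5),"b1":(257.5,155.6)},[.08,-.1])
for k,v in model(*p).items():
    if k[0] in"hb":print(k,np.round(v,4))
E
```

```text
q,th [ 0.0779 -0.14  ] [ 0.5  0.3 -0.5  0.9 -0.   0.7  0.7 -0.4  0.2  0.1 -0.5  1.1]
hub [-0.1681  0.      0.085 ]
b0 [-0.1681  0.0087  0.1464]
b1 [-0.1681 -0.0614  0.0937]
b2 [-0.1681 -0.0087  0.0236]
b3 [-0.1681  0.0614  0.0763]
```

```bash
python3 -m crank '[{"x":-0.015,"y":0.02,"z":0,"ax":0,"ay":0,"az":0,"claw":1},{"x":-0.031,"y":0.04,"z":0,"ax":0,"ay":0,"az":0,"claw":1},{"x":-0.031,"y":0.04,"z":0.03,"ax":0,"ay":0,"az":0,"claw":1},{"x":-0.031,"y":0.04,"z":0.062,"ax":0,"ay":0,"az":0,"claw":1},{"x":-0.031,"y":0.04,"z":0.062,"ax":0,"ay":0,"az":0,"claw":1}]' >/dev/null; python3 -c "
from h import *
st()"
python3 -m crank '[{"x":-0.008,"y":0,"z":0,"ax":0,"ay":0,"az":0,"claw":1},{"x":-0.016,"y":0,"z":0,"ax":0,"ay":0,"az":0,"claw":1},{"x":-0.024,"y":0,"z":0,"ax":0,"ay":0,"az":0,"claw":1},{"x":-0.03,"y":0,"z":0,"ax":0,"ay":0,"az":0,"claw":1},{"x":-0.035,"y":0,"z":0,"ax":0,"ay":0,"az":0,"claw":1}]' >/dev/null; python3 -c "
from h import *
st()"

```

```text
t 8.05 vise tcp mm [-165.7   49.   119.7] F [-0.3  0.2 -1.1] tq [ 0.02  0.13 -0.03] j [-0.5   0.24  0.3   1.82 -0.08  1.1   1.34] w 0.001
t 8.47 vise tcp mm [-162.5   14.7  127. ] F [-0.2  1.5  1.2] tq [ 0.15 -0.03 -0.05] j [-0.46  0.22  0.32  1.83 -0.08  1.11  1.4 ] w 0.0
```

```bash
python3 -m crank '[{"x":-0.006,"y":-0.003,"z":0.001,"ax":0,"ay":0,"az":0,"claw":1},{"x":-0.012,"y":-0.005,"z":0.003,"ax":0,"ay":0,"az":0,"claw":1},{"x":-0.018,"y":-0.005,"z":0.006,"ax":0,"ay":0,"az":0,"claw":1},{"x":-0.024,"y":-0.005,"z":0.011,"ax":0,"ay":0,"az":0,"claw":1},{"x":-0.03,"y":-0.005,"z":0.017,"ax":0,"ay":0,"az":0,"claw":1}]' >/dev/null; python3 -c "
from h import *
st()"
python3 -m crank '[{"x":0.002,"y":0,"z":-0.02,"ax":0,"ay":0,"az":0,"claw":1},{"x":0.002,"y":0,"z":-0.055,"ax":0,"ay":0,"az":0,"claw":1},{"x":0.03,"y":0,"z":-0.06,"ax":0,"ay":0,"az":0,"claw":1},{"x":0.06,"y":0,"z":-0.06,"ax":0,"ay":0,"az":0,"claw":1},{"x":0.083,"y":0,"z":-0.06,"ax":0,"ay":0,"az":0,"claw":1}]' >/dev/null; python3 - <<'E'
from f import *
st()
import cv2
a=camera("side")["color"][160:240,225:325];b=camera("scene")["color"][120:200,240:340]
cv2.imwrite("pics/s5.png",np.vstack([cv2.resize(i,None,fx=3.7,fy=3.7,interpolation=cv2.INTER_CUBIC) for i in(a,b)]))
E
```

```text
t 8.88 vise tcp mm [-167.5  -14.5  109. ] F [-1.   3.2  9.7] tq [0.8  0.09 0.04] j [-0.42  0.22  0.34  1.87 -0.08  1.06  1.46] w 0.0
t 9.3 vise tcp mm [-168.7   70.2  168.7] F [-0.2  0.5 -0.5] tq [0.06 0.04 0.05] j [-0.53  0.19  0.28  1.76 -0.06  1.2   1.29] w 0.0
```

View pics/s5.png

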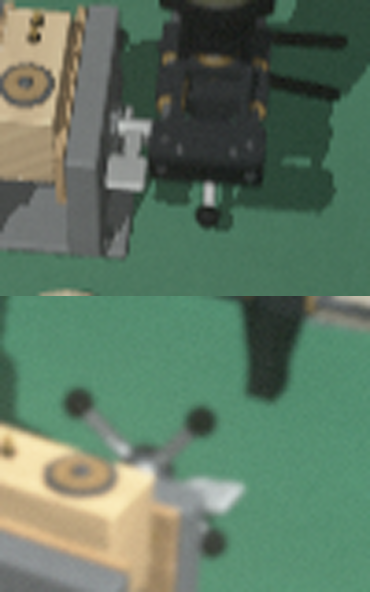

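```bash
python3 - <<'E'
from f import *
g=lambda u,v:(240+u/3.7,120+(v-296)/3.7)
p=fit({"b2":(225+208/3.7,160+214/3.7)},{"b0":g(78,403),"b3":g(200,420),"b2":g(212,542)},[.078,.9])
for k,v in model(*p).items():
    if k[0] in"hb":print(k,np.round(v,4))
E
```

```text
q,th [0.0792 0.9468] [-0.4  0.6 -0.1 -0.5 -0.  -0.2 -0.3 -0.4]
hub [-0.1668  0.      0.085 ]
b0 [-0.1668 -0.0503  0.1212]
b1 [-0.1668 -0.0362  0.0347]
b2 [-0.1668  0.0503  0.0488]
b3 [-0.1668  0.0362  0.1353]
```

```bash
python3 -m crank '[{"x":0,"y":0.001,"z":0.025,"ax":0,"ay":0,"az":0,"claw":1},{"x":0,"y":0.001,"z":0.046,"ax":0,"ay":0,"az":0,"claw":1},{"x":-0.005,"y":0.001,"z":0.046,"ax":0,"ay":0,"az":0,"claw":1},{"x":-0.012,"y":0.001,"z":0.046,"ax":0,"ay":0,"az":0,"claw":1},{"x":-0.02,"y":0.001,"z":0.044,"ax":0,"ay":0,"az":0,"claw":1}]' >/dev/null; python3 -c "
from h import *
st()"
python3 -m crank '[{"x":-0.006,"y":0,"z":-0.001,"ax":0,"ay":0,"az":0,"claw":1},{"x":-0.012,"y":0,"z":-0.002,"ax":0,"ay":0,"az":0,"claw":1},{"x":-0.018,"y":0,"z":-0.002,"ax":0,"ay":0,"az":0,"claw":1},{"x":-0.024,"y":0,"z":-0.002,"ax":0,"ay":0,"az":0,"claw":1},{"x":-0.03,"y":0,"z":-0.002,"ax":0,"ay":0,"az":0,"claw":1}]' >/dev/null; python3 -c "
from h import *
st()"
python3 -m crank '[{"x":-0.006,"y":0,"z":0,"ax":0,"ay":0,"az":0,"claw":1},{"x":-0.012,"y":0,"z":0.001,"ax":0,"ay":0,"az":0,"claw":1},{"x":-0.017,"y":0,"z":0.003,"ax":0,"ay":0,"az":0,"claw":1},{"x":-0.022,"y":0,"z":0.006,"ax":0,"ay":0,"az":0,"claw":1},{"x":-0.027,"y":0,"z":0.011,"ax":0,"ay":0,"az":0,"claw":1}]' >/dev/null; python3 -c "
from h import *
st()"
```

```text
t 9.92 vise tcp mm [-167.8   49.   125.5] F [-8.4 13.8  7.6] tq [ 3.13  1.42 -0.05] j [-0.5   0.22  0.29  1.82 -0.07  1.11  1.34] w 0.0
t 10.33 vise tcp mm [-164.9   21.3  130.5] F [ 0.5 11.9  9.5] tq [ 2.6 -0.2 -0. ] j [-0.46  0.21  0.31  1.83 -0.08  1.11  1.39] w 0.001
t 10.75 vise tcp mm [-163.8   -5.   120.7] F [-3.1 16.5 29. ] tq [3.91 0.65 0.01] j [-0.43  0.21  0.33  1.85 -0.08  1.08  1.45] w 0.001
```

By torque and by angle from first resistance (near θ≈0), the squeeze should be about 100–120 N. That is enough, so I back off without pushing further and check the angle.

```bash
python3 -m crank '[{"x":0.01,"y":-0.002,"z":-0.008,"ax":0,"ay":0,"az":0,"claw":1},{"x":0.014,"y":-0.004,"z":-0.03,"ax":0,"ay":0,"az":0,"claw":1},{"x":0.03,"y":-0.005,"z":-0.06,"ax":0,"ay":0,"az":0,"claw":1},{"x":0.065,"y":-0.02,"z":-0.08,"ax":0,"ay":0,"az":0,"claw":1},{"x":0.1,"y":-0.05,"z":-0.08,"ax":0,"ay":0,"az":0,"claw":1}]' >/dev/null
python3 -m crank '[{"x":0.03,"y":-0.02,"z":-0.01,"ax":0,"ay":0,"az":0,"claw":1},{"x":0.06,"y":-0.04,"z":-0.02,"ax":0,"ay":0,"az":0,"claw":1},{"x":0.08,"y":-0.05,"z":-0.02,"ax":0,"ay":0,"az":0,"claw":1},{"x":0.08,"y":-0.05,"z":-0.02,"ax":0,"ay":0,"az":0,"claw":1},{"x":0.08,"y":-0.05,"z":-0.02,"ax":0,"ay":0,"az":0,"claw":1}]' >/dev/null; python3 - <<'E'
from f import *
st()
import cv2
a=camera("side")["color"][150:250,170:330];b=camera("scene")["color"][120:280,180:350]
cv2.imwrite("pics/s6.png",np.vstack([cv2.resize(a,(480,300),interpolation=cv2.INTER_CUBIC),cv2.resize(b[:100],(510,300),interpolation=cv2.INTER_CUBIC)[:,:480]]))
E
```

```text
t 11.58 vise tcp mm [-264.7  166.7  217. ] F [ 1.  -1.2  0.4] tq [ 0.01  0.02 -0.  ] j [-0.68  0.03  0.16  1.82 -0.    1.28  0.99] w 0.0
```

View pics/s6.png

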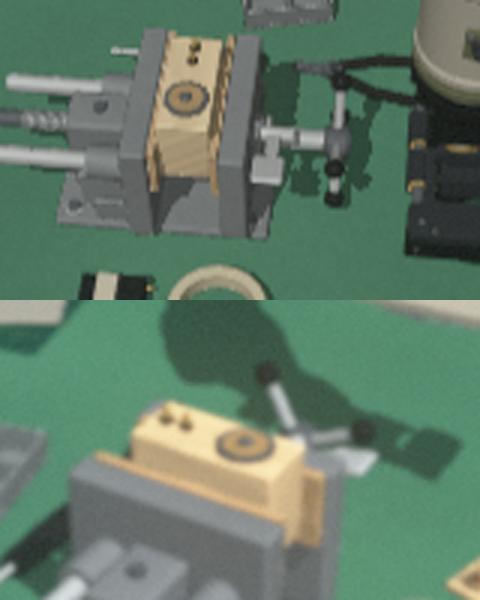

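```bash
python3 - <<'E'
from f import *
g=lambda u,v:(180+u/3,120+(v-300)/3)
s=lambda u,v:(170+u/3,150+v/3)
for x in(1.9,2.2):fit({"hub":s(338,142),"pad":s(267,166)},{"b3":g(267,373),"b2":g(363,432)},[.08,x])
st()
E
```

```text
q,th [0.0789 2.0473] [-0.2 -0.  -0.4  0.5  0.4 -0.4 -0.2 -0.4]
q,th [0.0789 2.0473] [-0.2 -0.  -0.4  0.5  0.4 -0.4 -0.2 -0.4]
t 11.88 vise tcp mm [-264.3  165.5  215.5] F [ 0.4 -0.1 -0.6] tq [ 0.05  0.02 -0.03] j [-0.68  0.03  0.16  1.83 -0.01  1.28  0.99] w 0.001
```

Hand angle is now 2.05 rad. When the resistance began is uncertain (squeeze 65–115 N), so I'll make one slow feel check on the top arm.

```bash
python3 -m crank '[{"x":-0.032,"y":0.02,"z":0.01,"ax":0,"ay":0,"az":0,"claw":1},{"x":-0.064,"y":0.04,"z":0.02,"ax":0,"ay":0,"az":0,"claw":1},{"x":-0.096,"y":0.06,"z":0.03,"ax":0,"ay":0,"az":0,"claw":1},{"x":-0.125,"y":0.08,"z":0.035,"ax":0,"ay":0,"az":0,"claw":1},{"x":-0.15,"y":0.096,"z":0.035,"ax":0,"ay":0,"az":0,"claw":1}]' >/dev/null; python3 -c "
from h import *
st()"
python3 -m crank '[{"x":0,"y":0,"z":0,"ax":0,"ay":0,"az":0,"claw":1},{"x":0,"y":0,"z":0.015,"ax":0,"ay":0,"az":0,"claw":1},{"x":0,"y":0,"z":0.03,"ax":0,"ay":0,"az":0,"claw":1},{"x":0,"y":0,"z":0.045,"ax":0,"ay":0,"az":0,"claw":1},{"x":0,"y":0,"z":0.055,"ax":0,"ay":0,"az":0,"claw":1}]' >/dev/null; python3 -c "
from h import *
st()"
```

```text
t 12.3 vise tcp mm [-167.2   13.9  179.3] F [ 0.3  0.1 -0.3] tq [-0.01 -0.05 -0.03] j [-0.47  0.16  0.33  1.78 -0.05  1.22  1.38] w 0.0
t 12.72 vise tcp mm [-168.2   16.6  124.1] F [ 0.5 -0.   0.3] tq [0.09 0.01 0.02] j [-0.47  0.21  0.32  1.84 -0.07  1.1   1.4 ] w 0.0
```

Now slow pushes, 2 mm per call, reading the force each time.

```bash
S='from h import *
st()'
python3 -m crank '[{"x":-0.003,"y":0,"z":0,"ax":0,"ay":0,"az":0,"claw":1},{"x":-0.006,"y":0,"z":0,"ax":0,"ay":0,"az":0,"claw":1},{"x":-0.009,"y":0,"z":0,"ax":0,"ay":0,"az":0,"claw":1},{"x":-0.012,"y":0,"z":0,"ax":0,"ay":0,"az":0,"claw":1},{"x":-0.013,"y":0,"z":0,"ax":0,"ay":0,"az":0,"claw":1}]' >/dev/null; python3 -c "$S"
python3 -m crank '[{"x":-0.001,"y":0,"z":0,"ax":0,"ay":0,"az":0,"claw":1},{"x":-0.002,"y":0,"z":0,"ax":0,"ay":0,"az":0,"claw":1},{"x":-0.002,"y":0,"z":0,"ax":0,"ay":0,"az":0,"claw":1},{"x":-0.002,"y":0,"z":0,"ax":0,"ay":0,"az":0,"claw":1},{"x":-0.002,"y":0,"z":0,"ax":0,"ay":0,"az":0,"claw":1}]' >/dev/null; python3 -c "$S"
python3 -m crank '[{"x":-0.001,"y":0,"z":0,"ax":0,"ay":0,"az":0,"claw":1},{"x":-0.002,"y":0,"z":0,"ax":0,"ay":0,"az":0,"claw":1},{"x":-0.002,"y":0,"z":0,"ax":0,"ay":0,"az":0,"claw":1},{"x":-0.002,"y":0,"z":0,"ax":0,"ay":0,"az":0,"claw":1},{"x":-0.002,"y":0,"z":0,"ax":0,"ay":0,"az":0,"claw":1}]' >/dev/null; python3 -c "$S"
```

```text
t 13.13 vise tcp mm [-167.2    3.6  126.3] F [-1.4 -0.4 -0.7] tq [0.01 0.07 0.  ] j [-0.45  0.21  0.33  1.84 -0.07  1.1   1.42] w 0.0
t 13.55 vise tcp mm [-167.7    2.5  125.5] F [ 0.9  0.2 -0.7] tq [0.05 0.03 0.01] j [-0.45  0.21  0.33  1.84 -0.07  1.1   1.42] w 0.0
t 13.97 vise tcp mm [-167.6    0.3  125.4] F [-0.1 -0.1  0.3] tq [ 0.04 -0.01 -0.01] j [-0.45  0.21  0.33  1.84 -0.08  1.1   1.43] w 0.001
```

```bash
S='from h import *
st()'
python3 -m crank '[{"x":-0.001,"y":0,"z":0.001,"ax":0,"ay":0,"az":0,"claw":1},{"x":-0.002,"y":0,"z":0.002,"ax":0,"ay":0,"az":0,"claw":1},{"x":-0.003,"y":0,"z":0.002,"ax":0,"ay":0,"az":0,"claw":1},{"x":-0.003,"y":0,"z":0.002,"ax":0,"ay":0,"az":0,"claw":1},{"x":-0.003,"y":0,"z":0.002,"ax":0,"ay":0,"az":0,"claw":1}]' >/dev/null; python3 -c "$S"
python3 -m crank '[{"x":-0.001,"y":0,"z":0,"ax":0,"ay":0,"az":0,"claw":1},{"x":-0.002,"y":0,"z":0,"ax":0,"ay":0,"az":0,"claw":1},{"x":-0.002,"y":0,"z":0,"ax":0,"ay":0,"az":0,"claw":1},{"x":-0.002,"y":0,"z":0,"ax":0,"ay":0,"az":0,"claw":1},{"x":-0.002,"y":0,"z":0,"ax":0,"ay":0,"az":0,"claw":1}]' >/dev/null; python3 -c "$S"
python3 -m crank '[{"x":-0.001,"y":0,"z":0,"ax":0,"ay":0,"az":0,"claw":1},{"x":-0.002,"y":0,"z":0,"ax":0,"ay":0,"az":0,"claw":1},{"x":-0.002,"y":0,"z":0,"ax":0,"ay":0,"az":0,"claw":1},{"x":-0.002,"y":0,"z":0,"ax":0,"ay":0,"az":0,"claw":1},{"x":-0.002,"y":0,"z":0,"ax":0,"ay":0,"az":0,"claw":1}]' >/dev/null; python3 -c "$S"
```

```text
t 14.38 vise tcp mm [-167.6   -2.8  123.5] F [-0.9  0.8  1.1] tq [ 0.09 -0.02 -0.  ] j [-0.44  0.21  0.33  1.85 -0.08  1.1   1.43] w 0.001
t 14.8 vise tcp mm [-167.6   -4.7  123.5] F [ 0.3 -0.1  0.3] tq [ 0.06 -0.02  0.01] j [-0.44  0.21  0.33  1.85 -0.08  1.1   1.44] w 0.0
t 15.22 vise tcp mm [-167.6   -6.6  123.5] F [-1.4 -0.7  0.5] tq [0.07 0.03 0.02] j [-0.44  0.21  0.34  1.85 -0.08  1.1   1.44] w 0.0
```

```bash
S='from h import *
st()'
python3 -m crank '[{"x":-0.001,"y":0,"z":0,"ax":0,"ay":0,"az":0,"claw":1},{"x":-0.002,"y":0,"z":0,"ax":0,"ay":0,"az":0,"claw":1},{"x":-0.002,"y":0,"z":0,"ax":0,"ay":0,"az":0,"claw":1},{"x":-0.002,"y":0,"z":0,"ax":0,"ay":0,"az":0,"claw":1},{"x":-0.002,"y":0,"z":0,"ax":0,"ay":0,"az":0,"claw":1}]' >/dev/null; python3 -c "$S"
python3 -m crank '[{"x":-0.001,"y":0,"z":0,"ax":0,"ay":0,"az":0,"claw":1},{"x":-0.0015,"y":0,"z":0,"ax":0,"ay":0,"az":0,"claw":1},{"x":-0.0015,"y":0,"z":0,"ax":0,"ay":0,"az":0,"claw":1},{"x":-0.0015,"y":0,"z":0,"ax":0,"ay":0,"az":0,"claw":1},{"x":-0.0015,"y":0,"z":0,"ax":0,"ay":0,"az":0,"claw":1}]' >/dev/null; python3 -c "$S"
```

```text
t 15.63 vise tcp mm [-167.6   -8.5  123.5] F [0.5 1.1 0.1] tq [ 0.33 -0.   -0.01] j [-0.44  0.21  0.34  1.85 -0.08  1.1   1.44] w 0.001
t 16.05 vise tcp mm [-167.6   -9.2  123.5] F [-0.9  4.8 -1.3] tq [ 1.25 -0.03  0.03] j [-0.43  0.21  0.34  1.85 -0.08  1.1   1.45] w 0.0
```

```bash
S='from h import *
st()'
python3 -m crank '[{"x":-0.001,"y":0,"z":0,"ax":0,"ay":0,"az":0,"claw":1},{"x":-0.001,"y":0,"z":0,"ax":0,"ay":0,"az":0,"claw":1},{"x":-0.001,"y":0,"z":0,"ax":0,"ay":0,"az":0,"claw":1},{"x":-0.001,"y":0,"z":0,"ax":0,"ay":0,"az":0,"claw":1},{"x":-0.001,"y":0,"z":0,"ax":0,"ay":0,"az":0,"claw":1}]' >/dev/null; python3 -c "$S"
python3 -m crank '[{"x":-0.001,"y":0,"z":0,"ax":0,"ay":0,"az":0,"claw":1},{"x":-0.001,"y":0,"z":0,"ax":0,"ay":0,"az":0,"claw":1},{"x":-0.001,"y":0,"z":0,"ax":0,"ay":0,"az":0,"claw":1},{"x":-0.001,"y":0,"z":0,"ax":0,"ay":0,"az":0,"claw":1},{"x":-0.001,"y":0,"z":0,"ax":0,"ay":0,"az":0,"claw":1}]' >/dev/null; python3 -c "$S"
python3 -m crank '[{"x":-0.001,"y":0,"z":0,"ax":0,"ay":0,"az":0,"claw":1},{"x":-0.001,"y":0,"z":0,"ax":0,"ay":0,"az":0,"claw":1},{"x":-0.001,"y":0,"z":0,"ax":0,"ay":0,"az":0,"claw":1},{"x":-0.001,"y":0,"z":0,"ax":0,"ay":0,"az":0,"claw":1},{"x":-0.001,"y":0,"z":0,"ax":0,"ay":0,"az":0,"claw":1}]' >/dev/null; python3 -c "$S"
```

```text
t 16.47 vise tcp mm [-167.6   -9.5  123.5] F [-0.7  7.7 -0.8] tq [ 1.71 -0.17 -0.03] j [-0.43  0.21  0.34  1.85 -0.08  1.1   1.45] w 0.0
t 16.88 vise tcp mm [-167.6   -9.8  123.5] F [ 0.4  9.1 -1.4] tq [ 2.15 -0.2   0.06] j [-0.43  0.21  0.34  1.85 -0.08  1.1   1.45] w 0.001
t 17.3 vise tcp mm [-167.6  -10.1  123.5] F [ 0.4 11.4 -1.5] tq [ 2.64 -0.22 -0.01] j [-0.43  0.21  0.34  1.85 -0.08  1.1   1.45] w 0.0
```

```bash
S='from h import *
st()'
python3 -m crank '[{"x":-0.001,"y":0,"z":0,"ax":0,"ay":0,"az":0,"claw":1},{"x":-0.001,"y":0,"z":0,"ax":0,"ay":0,"az":0,"claw":1},{"x":-0.001,"y":0,"z":0,"ax":0,"ay":0,"az":0,"claw":1},{"x":-0.001,"y":0,"z":0,"ax":0,"ay":0,"az":0,"claw":1},{"x":-0.001,"y":0,"z":0,"ax":0,"ay":0,"az":0,"claw":1}]' >/dev/null; python3 -c "$S"
python3 -m crank '[{"x":-0.001,"y":0,"z":0,"ax":0,"ay":0,"az":0,"claw":1},{"x":-0.001,"y":0,"z":0,"ax":0,"ay":0,"az":0,"claw":1},{"x":-0.001,"y":0,"z":0,"ax":0,"ay":0,"az":0,"claw":1},{"x":-0.001,"y":0,"z":0,"ax":0,"ay":0,"az":0,"claw":1},{"x":-0.001,"y":0,"z":0,"ax":0,"ay":0,"az":0,"claw":1}]' >/dev/null; python3 -c "$S"
python3 -m crank '[{"x":-0.001,"y":0,"z":0,"ax":0,"ay":0,"az":0,"claw":1},{"x":-0.001,"y":0,"z":0,"ax":0,"ay":0,"az":0,"claw":1},{"x":-0.001,"y":0,"z":0,"ax":0,"ay":0,"az":0,"claw":1},{"x":-0.001,"y":0,"z":0,"ax":0,"ay":0,"az":0,"claw":1},{"x":-0.001,"y":0,"z":0,"ax":0,"ay":0,"az":0,"claw":1}]' >/dev/null; python3 -c "$S"
```

```text
t 17.72 vise tcp mm [-167.6  -10.4  123.5] F [ 0.3 14.  -2.3] tq [ 3.17 -0.3  -0.  ] j [-0.43  0.21  0.34  1.85 -0.08  1.1   1.46] w 0.0
t 18.13 vise tcp mm [-167.6  -10.7  123.5] F [ 0.6 16.5 -3.4] tq [ 3.68 -0.32 -0.  ] j [-0.43  0.21  0.34  1.85 -0.08  1.1   1.46] w 0.001
t 18.55 vise tcp mm [-167.7  -11.   123.5] F [ 1.  18.  -4.4] tq [ 4.19 -0.42  0.01] j [-0.43  0.21  0.34  1.85 -0.08  1.1   1.46] w 0.0
```

The handle holds against about 0.62 N·m (roughly 100 N of squeeze) without turning, which agrees with the angle estimate of about 110 N. The case is firm and below the limit, so I retreat and check.

```bash
python3 -m crank '[{"x":0.01,"y":0,"z":0,"ax":0,"ay":0,"az":0,"claw":1},{"x":0.016,"y":0,"z":-0.02,"ax":0,"ay":0,"az":0,"claw":1},{"x":0.016,"y":0,"z":-0.06,"ax":0,"ay":0,"az":0,"claw":1},{"x":0.03,"y":-0.01,"z":-0.09,"ax":0,"ay":0,"az":0,"claw":1},{"x":0.06,"y":-0.03,"z":-0.09,"ax":0,"ay":0,"az":0,"claw":1}]' >/dev/null
python3 -m crank '[{"x":0.03,"y":-0.02,"z":0,"ax":0,"ay":0,"az":0,"claw":1},{"x":0.06,"y":-0.04,"z":0,"ax":0,"ay":0,"az":0,"claw":1},{"x":0.09,"y":-0.06,"z":0,"ax":0,"ay":0,"az":0,"claw":1},{"x":0.1,"y":-0.06,"z":0,"ax":0,"ay":0,"az":0,"claw":1},{"x":0.1,"y":-0.06,"z":0,"ax":0,"ay":0,"az":0,"claw":1}]' >/dev/null; python3 - <<'E'
from f import *
st()
import cv2
b=camera("scene")["color"]
cv2.imwrite("pics/s7.png",np.vstack([cv2.resize(b[120:220,180:350],(510,300),interpolation=cv2.INTER_CUBIC),cv2.resize(camera("side")["color"][110:320,130:342],(510,300))[:,:]]))
E
```

```text
t 19.38 vise tcp mm [-259.8  145.7  213.6] F [ 0.4 -1.1 -0.6] tq [0.04 0.04 0.01] j [-0.66  0.02  0.17  1.84 -0.    1.28  1.04] w 0.001
```

View pics/s7.png

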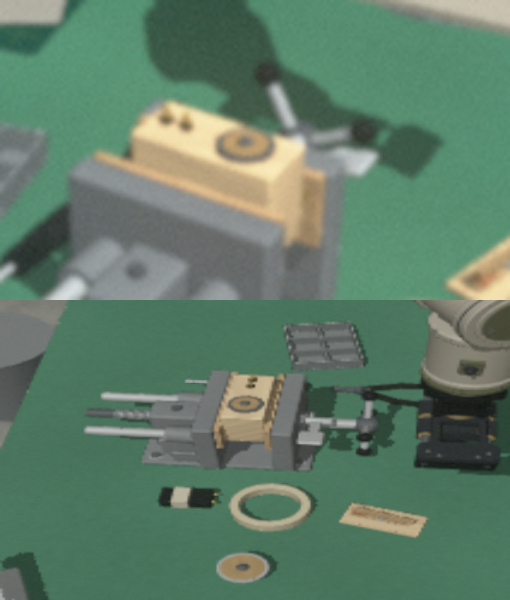

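The handle did not move during the feel check: the balls are still at (267,73) and (363,132). The case is square and intact, the bystanders are where they were, and the robot is clear.

```bash
python3 -c "
from bench import close_job
print(close_job())"
```

```text
the job is handed in; nothing more can be done
None
```

The case is clamped in the vise and the job is handed in, at about 19 s of the 64 s allowed.

- **Closing the jaw:** I pressed the lever down and, holding it, slid the front jaw up. The push force rose from 12 to 24 N with no more travel, which I took as snug. Then I let the lever up while the fingers still touched the jaw.
- **Tightening:** I turned the handle clockwise about 2.2 rad, in two finger strokes on the arms.
- **Squeeze check:** In a slow push afterwards, the handle held about 0.62 N m without turning, which points to roughly 100 N. The angle turned since resistance began gives about 115 N if it began near θ = 0. Both lie between the 60 N needed and the 160 N limit.
- **What disagreed:** The jaw travel seen in the images, about 1 mm give or take 1 mm, would suit a later start and only about 70 N. One reading during the second stroke, with the handle still turning, came to 0.97–1.16 N m. Taken as slow turning that would be 160–190 N; I put it down to the faster motion, so the peak squeeze during that stroke is not certain.
- **Last pictures:** The case is square and shows no visible damage, the lever is up, the handle was unmoved by the check, the bystanders I could see are in place and the robot touches nothing.

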